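# Kick a socket out of the bench dispenser and trap it on the chute

### The job

The bench dispenser holds two wrench sockets lying side by side; press the square button behind the long one fully down with one finger so that it is kicked out of its seat, and have the other finger waiting in the chute to stop the socket before it rolls off the open end. Do not pinch, lift or push the socket out by hand, and leave the other button, the short socket and the things around alone. Finish while holding: one finger keeping the button down, the other touching the long socket, which lies still against it on the chute.

Things in the scene. Friction and masses are not known exactly. Their poses are not given: they have to be found in the camera images.
- dispenser: Two-lane socket dispenser fixed to the bench; base 150 x 150 mm. Origin on the bench surface, z up; sockets roll along its +y. Lanes centred at x = -31 (near) and +31 mm (far), each 52 mm wide between walls. Along +y in each lane: square button (y -51 to -17), seat (socket centre y 4, z 56), lip (y 11, z 44), chute falling at 18 degrees to its open end (y 82, z 21 mm).
- near_chute (a point): point on the near lane's black chute surface, mid-width, at dispenser x -31, y 35, z 36 mm: a good place for the catching finger. Surface height z = 44 - 0.325 (y - 11) mm; side walls stand 10 mm above it, and reach z 52 mm beside the seat. Fingers 55 to 70 mm apart with inner faces at about y -25 and y +30 to +45 mm go down together.
- far_chute (a point): the same point of the far lane's chute, at dispenser x +31, y 35, z 36 mm. A finger tip level with a fully pressed button (z 42 mm) is clear of the chute surface beyond y 25 mm and is below the middle of a socket leaning on it.
- near_button_top (a point): centre of the flat white top (36 x 34 mm) of the near-lane button, at dispenser x -31, y -34 mm, z 52 mm when up; moves down with the button
- far_button_top (a point): centre of the flat white top (36 x 34 mm) of the far-lane button, at dispenser x +31, y -34 mm, z 52 mm when up; moves down with the button
- near_button (a joint): near-lane button: 0 up, 0.010 m fully down. Spring return: about 2.4 N starts it, 8 N holds it fully down. It raises a plate under its lane's socket equally; after about half the travel the socket rolls over the lip and would leave the chute within 0.5 s. Counts as down above 0.006.
- far_button (a joint): far-lane button: 0 up, 0.010 m fully down; the same mechanism for the far lane
- long_socket: the long wrench socket: polished, slightly oily steel cylinder (friction about 0.3), diameter 28, length 48 mm, about 150 g, lying across its lane. Origin at its centre, its x axis along the cylinder. It may be in either lane.
- short_socket: the short wrench socket in the other lane: diameter 28, length 28 mm, about 100 g; origin at its centre. Leave it alone.
- jar: closed glass jar, diameter 64, height 85 mm, standing beside the dispenser; origin at the centre of its underside. Leave it alone.
- screwdriver: screwdriver lying on the bench behind the buttons; leave it alone
- standing_socket: large steel socket standing upright on the bench, diameter 32, height 55 mm; origin at the centre of its underside. Leave it alone.

How it is judged:
By the outcome, as a careful person would: the job done as asked, in the order asked, and still so for the second after the job is handed in, while the arm keeps its last pose, push and grip.
It also fails if it takes over 32 s, if anything falls off the work surface, if the arm or the gripper's body presses on something with over 40 N, if the wrist force passes 120 N, or if a joint passes its speed limit or range.

### The arm

A 6-joint arm with a two-finger parallel gripper is mounted at the origin on the work surface. World frame = base frame: x ahead of the robot, y to its left, z up, the work surface at z = 0. Lengths are in m, angles in rad, forces in N, time in s.
With the tool pointing down it reaches from about 0.35 to 0.975 m from the base axis. Payload 4.9 kg.
Tool frame: the origin (TCP) lies between the finger pads; the fingertips stand 8 mm ahead of it and the grasp point (between the pads) lies 11 mm behind it; z points along the fingers, y is the direction in which the jaws open and shut (so a half turn about z gives the same grasp; the last joint's range is limited). The gripper opens to 85 mm and grips with 20 to 120 N. Pads are 22 mm wide; open, the fingers measure 114 mm over their backs; the gripper's body (76 mm by 85 mm) begins 54 mm behind the grasp point. The pads swing forward as they close: fully open they stand 13 mm farther back than shut.
Start: joints at [1.183, 0.053, 1.613, -0, 1.476, -0.119], TCP at [0.166, 0.603, 0.239] pointing down, gripper open.
Joint ranges: [-3.01, 3.01], [-1.01, 2.22], [0.06, 2.58], [-1.02, 4.17], [0.09, 2.62], [-3.14, 3.14]. Speed limits (rad/s): [2.57, 2.57, 3.14, 3.14, 3.14, 3.14].

### API

Orientations are given as a rotation vector (axis times angle).
In Python, from station import ctrl gives the robot as it stands. The module is installed in compiled form; this text tells all that it offers.
- The arm moves only by the shell command python3 -m creep 'ROWS' [FORCE]. ROWS is JSON, a list of rows, each an object with "hand": the opening, from 0 (shut) to 1 (fully open); "translation": the shift along the tool's x, y, z in cm, a list of three; "delta_rot": the turn, a rotation vector about the tool's x, y, z in degrees, a list of three. A call has 1 to 8 rows; each row shifts and turns the commanded pose from where the row before left it, along the tool's axes as they then stand; what a row does not reach is not made up. A row lasts 1/8 s, in which the tool goes at most 62.5 mm and 10.7 degrees, less where a joint would pass 70% of its speed; a pose out of reach is approached as far as the arm can. A call with a gripper value outside its range is refused whole. The fingers move at their own pace and stop on an object; FORCE is the grip in N (left out, the last holds). Time passes only in rows, so rows that do not move let the fingers close. It gives the time, the measured TCP pose, the force and the opening at its end, in the units of the state.
- ctrl.get_obs(): the state, without advancing time (a new reading comes with each control period).
- ctrl.get_image(name): name is "scene" or "top"; returns (picture, depth): 384x512x3 uint8, red, green, blue; 384x512 float32, m along the optical axis (not along the pixel's ray), 0 where there is no reading.
- ctrl.calibration(name): a dict with "fx", "fy", "cx", "cy" (pixels), "T" (4x4, takes a point from camera to world coordinates). Camera axes: x right, y up, looking along -z (the intrinsics and any distortion apply to the point x, -y, -z); pixel columns grow to the right and rows downward; lengths in m; the calibration is good to about 2 mm. A picture is of the moment at which its call begins. calibration takes no time and is no camera call.
- ctrl.finish_job(): hands the job in, once; it reports no verdict.
The state is a dict: "t": time; "q": joint angles; "dq": joint speeds; "effort": joint torques, N m; "tool_pos": TCP position; "tool_rot": TCP orientation; "contact_force": force on the tool from outside, world axes, zero at the start; "wrist_torque": the same for the moment, N m; "opening": finger opening in m.
Only numpy, scipy, OpenCV 4.12 (cv2) and the standard library are available. Lean on these libraries where they do the work, as an engineer would, in place of code of your own. Each camera call takes 0.05 s, during which the arm holds its last target.

## Working session

There is one attempt and no reset: what is moved stays moved. The work goes in short steps, Python scripts to look and compute and a shell command to move; the robot and the scene stay as the last step left them, time stands still between calls to the robot, and variables do not carry over. Pictures are saved under pics/ and viewed, and the job is handed in when it is done.

```bash
mkdir -p pics; python3 - <<'E'
from station import ctrl
import cv2,numpy as np
print(ctrl.get_obs())
for n in("scene","top"):
    p,d=ctrl.get_image(n); cv2.imwrite(f"pics/{n}0.png",p[:,:,::-1]); np.savez(f"{n}0.npz",p=p,d=d)
    c=ctrl.calibration(n); print(n,c, (d>0).mean())
E
```

```text
{'t': 0.0, 'q': array([ 1.18299236e+00,  5.33410288e-02,  1.61432323e+00,  2.52197933e-06,
        1.47600305e+00, -1.18988009e-01]), 'dq': array([-0.00097241, -0.00095967,  0.00174504, -0.00024325,  0.00163568,
       -0.0019964 ]), 'effort': array([-6.26243855e-04, -3.93680012e+01, -3.70179248e+01, -1.15987314e-04,
        7.08090258e-03,  2.49888609e-05]), 'tool_pos': array([0.16574948, 0.6019782 , 0.23805536]), 'tool_rot': array([-0.42091504, -3.11273868,  0.00315328]), 'contact_force': array([-0.24810149,  0.33481005, -1.10015564]), 'wrist_torque': array([-0.03470889, -0.02121464, -0.0094268 ]), 'opening': 0.08528341583470485}
scene {'fx': 425.55095636434515, 'fy': 425.55095636434515, 'cx': 263.2624524829761, 'cy': 191.05925803510297, 'T': array([[ 0.8929738 , -0.2989412 ,  0.33649956,  0.86424047],
       [ 0.45004504,  0.60555577, -0.65632436, -0.43337117],
       [-0.00756686,  0.73752042,  0.67528244,  0.5073856 ],
       [ 0.        ,  0.        ,  0.        ,  1.        ]])} 0.9959869384765625
top {'fx': 414.1430568890574, 'fy': 414.1430568890574, 'cx': 259.6640627457596, 'cy': 195.25240086649538, 'T': array([[ 0.05554494,  0.97124863, -0.231497  ,  0.47917158],
       [-0.99844702,  0.05502453, -0.00870933,  0.00900363],
       [ 0.00427909,  0.23162125,  0.97279663,  0.83267863],
       [ 0.        ,  0.        ,  0.        ,  1.        ]])} 0.9960072835286459
```

View pics/scene0.png

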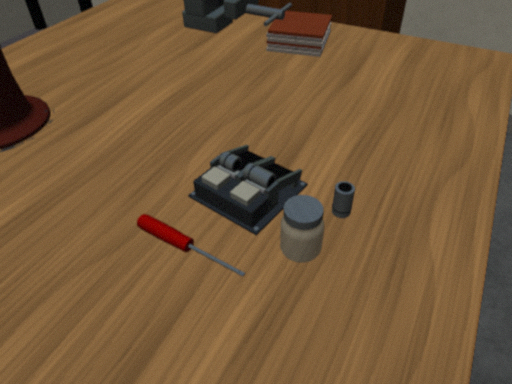

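View pics/top0.png

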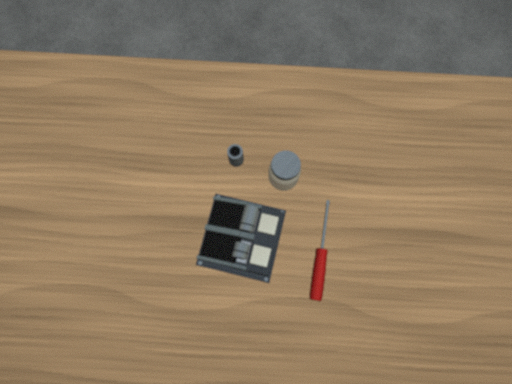

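The dispenser is at about (242,238) in the top view. The buttons are on the right (268,224) and (260,256), with the chutes to the left. The long socket appears to be in the upper lane (250,217), next to the jar at (285,170). I'll zoom in and measure.

```bash
cat > h.py <<'E'
import numpy as np,cv2
from station import ctrl
def ray(n,u,v):
    c=ctrl.calibration(n);T=c['T']
    d=T[:3,:3]@np.array([(u-c['cx'])/c['fx'],-(v-c['cy'])/c['fy'],-1.]);return T[:3,3],d
def onz(n,u,v,z):
    o,d=ray(n,u,v);return o+d*(z-o[2])/d[2]
def dep(n,u,v,D):
    o,d=ray(n,u,v);return o+d*D[int(round(v)),int(round(u))]
def tri(p,q):
    o1,d1=ray('scene',*p);o2,d2=ray('top',*q)
    s=np.linalg.lstsq(np.c_[d1,-d2],o2-o1,rcond=None)[0]
    a=o1+s[0]*d1;b=o2+s[1]*d2;return (a+b)/2,np.linalg.norm(a-b)
def proj(n,P):
    c=ctrl.calibration(n);T=c['T'];x=T[:3,:3].T@(np.array(P)-T[:3,3]);return c['cx']+c['fx']*x[0]/-x[2],c['cy']-c['fy']*x[1]/-x[2]
E
python3 - <<'E'
from h import *
R={}
for n,(a,b,c,d) in dict(scene=(185,140,310,232),top=(190,185,295,290)).items():
    f=np.load(f'{n}0.npz');p=f['p'];D=f['d']
    cv2.imwrite(f'pics/{n}0z.png',cv2.resize(p[b:d,a:c,::-1],None,fx=5.5,fy=5.5,interpolation=cv2.INTER_CUBIC))
    h=cv2.cvtColor(p,cv2.COLOR_RGB2HSV)
    r=p.astype(int)
    m=((r.min(2)>135)&(r.max(2)-r.min(2)<45)).astype(np.uint8);M=np.zeros_like(m);M[b:d,a:c]=m[b:d,a:c]
    k,l,s,ct=cv2.connectedComponentsWithStats(M)
    for i in range(1,k):
        if s[i,4]>60:
            print(n,s[i],ct[i],dep(n,*ct[i],D)); R.setdefault(n,[]).append(ct[i])
for p in R['scene']:
  for q in R['top']: print(p,q,tri(p,q))
E
```

```text
top [258 214  20  21 307] [267.66775244 223.59283388] [ 0.61003176 -0.00230298  0.05387879]
top [250 245  21  22 330] [260.06666667 255.41212121] [0.54916563 0.00880685 0.05397755]Traceback (most recent call last):
  File "<stdin>", line 13, in <module>
KeyError: 'scene'
```

View pics/scene0z.png

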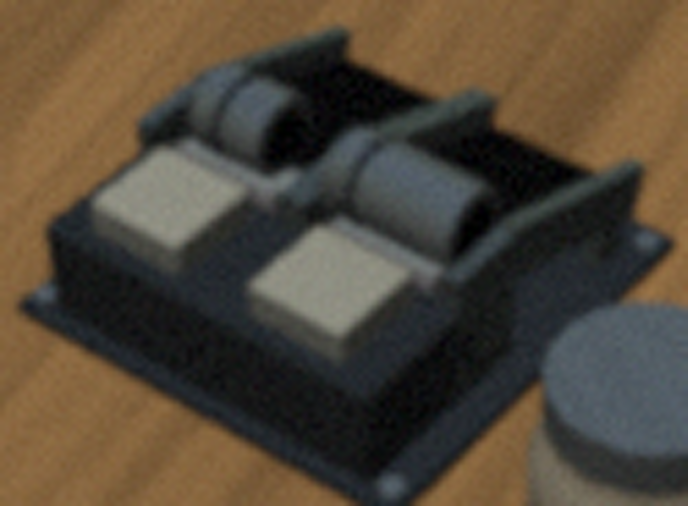

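View pics/top0z.png

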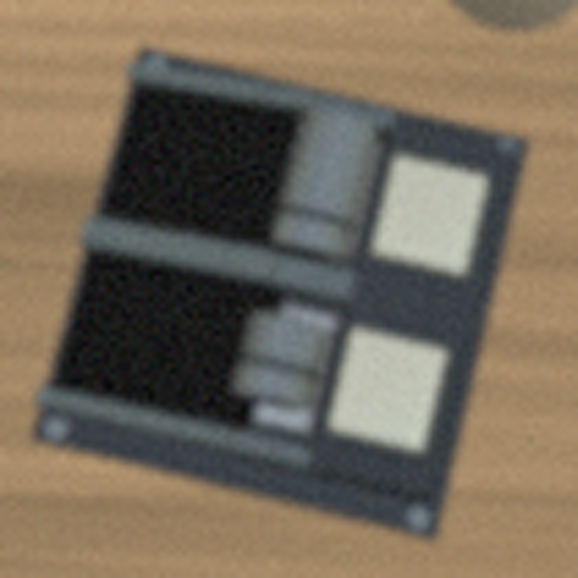

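```bash
python3 - <<'E'
from h import *
p=np.load('scene0.npz')['p']
for u,v in [(213,177),(248,190),(230,175),(231,162),(262,177),(200,185)]: print(u,v,p[v,u])
E
```

```text
213 177 [143 142 132]
248 190 [136 140 126]
230 175 [76 74 75]
231 162 [80 88 94]
262 177 [80 92 96]
200 185 [34 37 38]
```

Both views show the long socket filling the far lane (larger world x), with its button at top (268,224) and scene (248,190). The short socket is in the near lane. Next I'll triangulate the buttons, the socket and the base corners.

```bash
python3 - <<'E'
from h import *
f=np.load('scene0.npz');p=f['p'].astype(int);Ds=f['d'];Dt=np.load('top0.npz')['d']
m=((p.min(2)>105)&(p.max(2)-p.min(2)<35)).astype(np.uint8);M=np.zeros_like(m);M[140:215,185:280]=m[140:215,185:280]
k,l,s,ct=cv2.connectedComponentsWithStats(M)
S=[]
for i in range(1,k):
    if s[i,4]>60: print(s[i],ct[i],dep('scene',*ct[i],Ds)); S.append(ct[i])
for u,v in S:
    print([tri((u,v),q) for q in[(267.67,223.59),(260.07,255.41)]])
# base corners from zoom (top)
print('bolts z~0.006')
z=5.5
for u,v in [(148,52),(523,140),(435,535),(38,438)]: print(onz('top',190+u/z-.5+.1,185+v/z-.4,0.003))
# socket long ends/mid : top pixels
for u,v in [(328,180)]:
    q=(190+u/z-.4,185+v/z-.4);print('long',dep('top',*q,Dt),onz('top',*q,.07))
u,v=(420,195);q=(185+u/z-.4,140+v/z-.4);print('long scene',q,dep('scene',*q,Ds))
# depth height map in top
c=ctrl.calibration('top');vv,uu=np.mgrid[185:290,190:295]
T=c['T'];d=Dt[185:290,190:295]
P=np.stack([(uu-c['cx'])/c['fx']*d,-(vv-c['cy'])/c['fy']*d,-d],-1)@T[:3,:3].T+T[:3,3]
Z=P[...,2]
print('bench',np.median(Z[:5]))
b1=np.array([.61003,-.0023]);b2=np.array([.54917,.00881]);
ex=(b1-b2)/np.linalg.norm(b1-b2);ey=np.array([-ex[1],ex[0]]);print('sep',np.linalg.norm(b1-b2),'ang',np.degrees(np.arctan2(ex[1],ex[0])))
o=(b1+b2)/2+ey*.034;print('origin',o)
L=np.stack([(P[...,:2]-o)@ex,(P[...,:2]-o)@ey],-1)*1000
for lane in(31,-31):
  for y0 in range(-70,90,5):
    k=(abs(L[...,0]-lane)<10)&(abs(L[...,1]-y0)<2.5)
    if k.sum(): print(lane,y0,round(float(np.median(Z[k])*1000),1),end='; ')
  print()
E
```

```text
[203 166  35  19 286] [216.50699301 174.82517483] [0.55005053 0.01040971 0.05209621]
[231 181  33  20 326] [245.49386503 189.87423313] [ 0.61078788 -0.00089864  0.05211732]
[(array([ 0.5895205 , -0.01375037,  0.09136732]), np.float64(0.03693653526722067)), (array([0.54989636, 0.00928568, 0.05269724]), np.float64(0.0015571269347837762))]
[(array([ 0.61071681, -0.00196188,  0.05277964]), np.float64(0.0012151740461141865)), (array([0.57159798, 0.02147599, 0.01353605]), np.float64(0.04522270721039909))]
bolts z~0.006
[0.67411509 0.10532423 0.003     ]
[ 0.64847088 -0.03633179  0.003     ]
[ 0.50319353 -0.01095285  0.003     ]
[0.52938153 0.13345382 0.003     ]
long [0.61715527 0.03292545 0.07032976] [0.61721495 0.0329358  0.07      ]
long scene (260.9636363636364, 175.05454545454543) [0.62469404 0.02638156 0.06744791]
bench 0.0009703355958443627
sep 0.061865755471019586 ang -10.345435942604903
origin [0.5857058  0.03670226]
31 -70 0.8; 31 -65 0.4; 31 -60 4.2; 31 -55 40.1; 31 -50 50.8; 31 -45 52.0; 31 -40 53.2; 31 -35 52.5; 31 -30 52.7; 31 -25 52.9; 31 -20 52.7; 31 -15 40.3; 31 -10 47.5; 31 -5 66.5; 31 0 69.1; 31 5 70.2; 31 10 68.3; 31 15 65.3; 31 20 42.0; 31 25 40.4; 31 30 38.3; 31 35 36.9; 31 40 35.7; 31 45 34.0; 31 50 31.6; 31 55 31.0; 31 60 30.0; 31 65 26.7; 31 70 26.0; 31 75 23.2; 31 80 22.4; 31 85 5.0; 
-31 -70 -0.1; -31 -65 0.2; -31 -60 4.5; -31 -55 40.1; -31 -50 50.8; -31 -45 52.9; -31 -40 52.5; -31 -35 52.8; -31 -30 52.7; -31 -25 52.6; -31 -20 52.2; -31 -15 40.2; -31 -10 46.2; -31 -5 66.5; -31 0 69.6; -31 5 69.8; -31 10 68.9; -31 15 66.5; -31 20 41.7; -31 25 39.2; -31 30 38.6; -31 35 37.0; -31 40 35.1; -31 45 33.9; -31 50 31.7; -31 55 30.2; -31 60 28.5; -31 65 27.1; -31 70 25.6; -31 75 24.1; -31 80 22.1; -31 85 5.0;
```

```bash
python3 - <<'E'
from h import *
from scipy.spatial.transform import Rotation as Ro
Ds=np.load('scene0.npz')['d']
for u,v in [(5,100),(40,120),(210,12),(270,15),(300,35),(302,212),(344,188)]: print((u,v),dep('scene',u,v,Ds).round(3))
print(proj('scene',[0,0,0]),proj('scene',[.166,.602,.25]))
b1=np.array([.6106,-.0019]);o2=np.array([.5495,.0091]);ex=(b1-o2)/np.linalg.norm(b1-o2)
a=np.radians(-10.3);ex=np.array([np.cos(a),np.sin(a)]);ey=np.array([-ex[1],ex[0]])
xy=b1+ey*.039
s=ctrl.get_obs();R=Ro.from_rotvec(s['tool_rot'])
ty=np.r_[ey,0];tz=np.array([0,0,-1.]);tx=np.cross(ty,tz)
Rt=Ro.from_matrix(np.c_[tx,ty,tz])
print('target',xy,'rot deg in tool',np.degrees((R.inv()*Rt).as_rotvec()))
print('shift in target tool axes cm',Rt.inv().apply(np.r_[xy,.14]-s['tool_pos'])*100)
print('shift in current tool axes cm',R.inv().apply(np.r_[xy,.238]-s['tool_pos'])*100)
E
```

```text
(5, 100) [0.067 0.    0.074]
(40, 120) [0.091 0.038 0.011]
(210, 12) [0.157 0.619 0.059]
(270, 15) [0.337 0.646 0.07 ]
(300, 35) [0.452 0.591 0.054]
(302, 212) [ 0.722 -0.038  0.085]
(344, 188) [0.751 0.068 0.057]
(np.float64(-2.333672277813207), np.float64(123.10096192165146)) (np.float64(202.41977858731954), np.float64(-61.494182238174545))
target [0.61757329 0.03647152] rot deg in tool [-0.10185837 -0.01644237 -5.09989807]
shift in target tool axes cm [-54.56570435 -47.56916373   9.82041059]
shift in current tool axes cm [-58.57824589 -42.53026978   0.0843059 ]
```

The heights agree with the text and the path at z 0.24 is clear. I'll traverse in the current tool axes, then turn.

```bash
python3 -m creep '[{"hand":0.7,"translation":[-3.6,-2.6,0],"delta_rot":[0,0,0]},{"hand":0.7,"translation":[-3.6,-2.6,0],"delta_rot":[0,0,0]},{"hand":0.7,"translation":[-3.6,-2.6,0],"delta_rot":[0,0,0]},{"hand":0.7,"translation":[-3.6,-2.6,0],"delta_rot":[0,0,0]},{"hand":0.7,"translation":[-3.6,-2.6,0],"delta_rot":[0,0,0]},{"hand":0.7,"translation":[-3.6,-2.6,0],"delta_rot":[0,0,0]},{"hand":0.7,"translation":[-3.6,-2.6,0],"delta_rot":[0,0,0]},{"hand":0.7,"translation":[-3.6,-2.6,0],"delta_rot":[0,0,0]}]' 20
python3 -m creep '[{"hand":0.7,"translation":[-3.6,-2.6,0],"delta_rot":[0,0,0]},{"hand":0.7,"translation":[-3.6,-2.6,0],"delta_rot":[0,0,0]},{"hand":0.7,"translation":[-3.6,-2.6,0],"delta_rot":[0,0,0]},{"hand":0.7,"translation":[-3.6,-2.6,0],"delta_rot":[0,0,0]},{"hand":0.7,"translation":[-3.6,-2.6,0],"delta_rot":[0,0,0]},{"hand":0.7,"translation":[-3.6,-2.6,0],"delta_rot":[0,0,0]},{"hand":0.7,"translation":[-3.6,-2.6,0],"delta_rot":[0,0,0]},{"hand":0.7,"translation":[0,0,0],"delta_rot":[0,0,-5.1]}]'
cat > tgt.py <<'E'
from h import *
from scipy.spatial.transform import Rotation as Ro
b1=np.array([.6106,-.0019]);a=np.radians(-10.3);ex=np.array([np.cos(a),np.sin(a)]);ey=np.array([-ex[1],ex[0]])
def rep(z,yc=.005):
    xy=b1+ey*(.034+yc)
    s=ctrl.get_obs();R=Ro.from_rotvec(s['tool_rot']);tz=np.array([0,0,-1.]);ty=np.r_[ey,0]
    Rt=Ro.from_matrix(np.c_[np.cross(ty,tz),ty,tz])
    print('t',s['t'],'pos',s['tool_pos'].round(4),'rot',np.degrees((R.inv()*Rt).as_rotvec()).round(2),'shift cm',(R.inv().apply(np.r_[xy,z]-s['tool_pos'])*100).round(2),'F',s['contact_force'].round(1),'open',s['opening'])
    d=s['tool_pos'][:2]-b1; print('TCP local', 31+1000*(d@ex), -34+1000*(d@ey))
E
python3 -c "
from tgt import *
rep(.14)"
```

```text
t: 1.1
tool_pos: [0.3889, 0.3242, 0.2388]
tool_rot: [-0.421, -3.113, 0.001]
contact_force: [0.5, -0.3, -0.2]
opening: 0.0599
t: 2.1
tool_pos: [0.584, 0.0807, 0.2384]
tool_rot: [-0.284, -3.128, 0.001]
contact_force: [-0.8, 1.0, 0.5]
opening: 0.0601
t 2.1 pos [0.584  0.0807 0.2384] rot [-0.04 -0.06 -0.07] shift cm [-4.1  -3.74  9.84] F [-0.8  1.   0.5] open 0.06011562062039102
TCP local -9.890208207212943 42.484100460968136
```

```bash
python3 -m creep '[{"hand":0.7,"translation":[-2.1,-1.9,2.0],"delta_rot":[0,0,0]},{"hand":0.7,"translation":[-2.0,-1.8,2.0],"delta_rot":[0,0,0]},{"hand":0.7,"translation":[0,0,3],"delta_rot":[0,0,0]},{"hand":0.7,"translation":[0,0,2.8],"delta_rot":[0,0,0]},{"hand":0.7,"translation":[0,0,0],"delta_rot":[0,0,0]},{"hand":0.7,"translation":[0,0,0],"delta_rot":[0,0,0]}]'
python3 - <<'E'
from tgt import *
for n,(a,b,c,d) in dict(scene=(170,90,320,232),top=(170,165,315,290)).items():
    p,_=ctrl.get_image(n); cv2.imwrite(f'pics/{n}1.png',cv2.resize(p[b:d,a:c,::-1],None,fx=4,fy=4,interpolation=cv2.INTER_CUBIC)); np.savez(f'{n}1.npz',p=p)
rep(.09)
E
```

```text
t: 2.85
tool_pos: [0.6172, 0.0395, 0.1422]
tool_rot: [0.282, 3.128, 0.0]
contact_force: [0.1, -0.6, 0.1]
opening: 0.0597
t 2.95 pos [0.6178 0.0394 0.1433] rot [0.02 0.17 0.01] shift cm [-0.02 -0.3   5.33] F [-0.2  0.8  0.7] open 0.05952487564004869
TCP local 30.687911863757797 7.961218761721504
```

View pics/scene1.png

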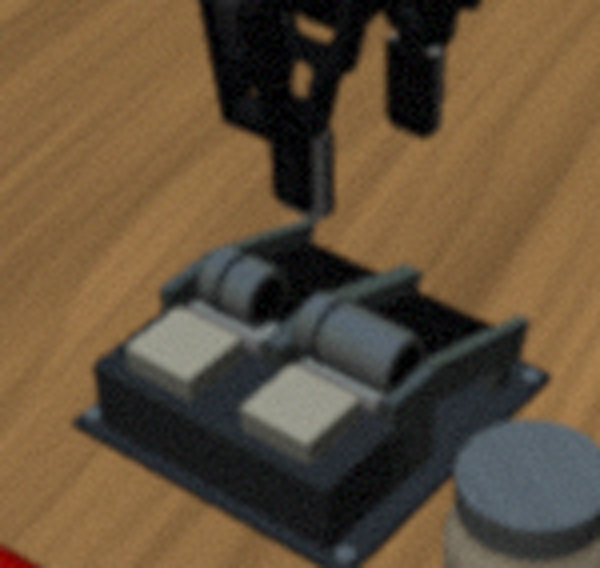

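View pics/top1.png

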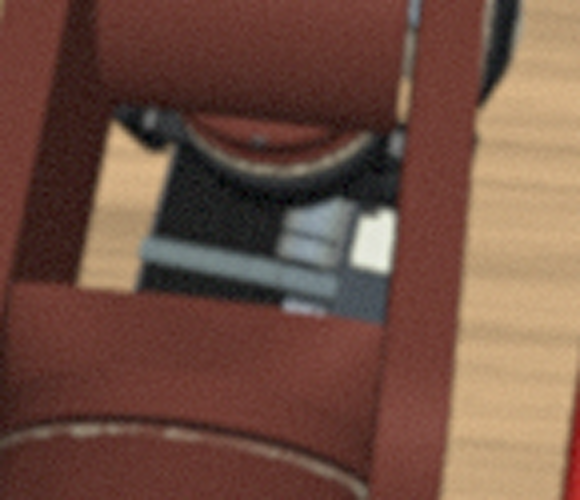

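The scene view shows the pressing fingertip at about (246,142) and the catching fingertip at about (274,123), straddling the far lane. I'll check these against the kinematics.

```bash
python3 - <<'E'
from tgt import *
y0=.00796
for z in (.135,.139,.143):
  for y in(-.0298,-.0443,.0298,.0443):
    for x in (-.011,.011):
      P=np.r_[b1+ex*x+ey*(.034+y0+y),z]; print(z,y,x,[(round((a),1)) for a in proj('scene',P)], [round(4*(q-r)) for q,r in zip(proj('scene',P),(170,90))])
E
```

```text
0.135 -0.0298 -0.011 [np.float64(242.4), np.float64(141.6)] [290, 206]
0.135 -0.0298 0.011 [np.float64(254.1), np.float64(146.9)] [336, 227]
0.135 -0.0443 -0.011 [np.float64(236.2), np.float64(146.3)] [265, 225]
0.135 -0.0443 0.011 [np.float64(247.9), np.float64(151.7)] [312, 247]
0.135 0.0298 -0.011 [np.float64(266.4), np.float64(123.5)] [386, 134]
0.135 0.0298 0.011 [np.float64(277.8), np.float64(128.3)] [431, 153]
0.135 0.0443 -0.011 [np.float64(271.9), np.float64(119.4)] [408, 118]
0.135 0.0443 0.011 [np.float64(283.2), np.float64(124.0)] [453, 136]
0.139 -0.0298 -0.011 [np.float64(242.3), np.float64(139.4)] [289, 198]
0.139 -0.0298 0.011 [np.float64(254.0), np.float64(144.6)] [336, 219]
0.139 -0.0443 -0.011 [np.float64(236.0), np.float64(144.1)] [264, 216]
0.139 -0.0443 0.011 [np.float64(247.8), np.float64(149.5)] [311, 238]
0.139 0.0298 -0.011 [np.float64(266.4), np.float64(121.4)] [386, 126]
0.139 0.0298 0.011 [np.float64(277.9), np.float64(126.1)] [432, 144]
0.139 0.0443 -0.011 [np.float64(271.9), np.float64(117.3)] [408, 109]
0.139 0.0443 0.011 [np.float64(283.3), np.float64(121.9)] [453, 128]
0.143 -0.0298 -0.011 [np.float64(242.2), np.float64(137.2)] [289, 189]
0.143 -0.0298 0.011 [np.float64(254.0), np.float64(142.4)] [336, 210]
0.143 -0.0443 -0.011 [np.float64(235.9), np.float64(141.8)] [264, 207]
0.143 -0.0443 0.011 [np.float64(247.7), np.float64(147.2)] [311, 229]
0.143 0.0298 -0.011 [np.float64(266.4), np.float64(119.2)] [386, 117]
0.143 0.0298 0.011 [np.float64(277.9), np.float64(123.9)] [432, 136]
0.143 0.0443 -0.011 [np.float64(271.9), np.float64(115.1)] [408, 100]
0.143 0.0443 0.011 [np.float64(283.4), np.float64(119.7)] [453, 119]
```

The observed tip pixels fit a tip height equal to the TCP height (z 0.143), because the pads are retracted about 8 mm at this opening. Contact with the button should then come at TCP z of about 0.052. I'll descend to just above that.

```bash
python3 -m creep '[{"hand":0.7,"translation":[0,-0.3,1.5],"delta_rot":[0,0.2,0]},{"hand":0.7,"translation":[0,0,2],"delta_rot":[0,0,0]},{"hand":0.7,"translation":[0,0,2],"delta_rot":[0,0,0]},{"hand":0.7,"translation":[0,0,1.5],"delta_rot":[0,0,0]},{"hand":0.7,"translation":[0,0,0.5],"delta_rot":[0,0,0]},{"hand":0.7,"translation":[0,0,0],"delta_rot":[0,0,0]},{"hand":0.7,"translation":[0,0,0],"delta_rot":[0,0,0]}]'
python3 - <<'E'
from tgt import *
p,_=ctrl.get_image('scene'); a,b,c,d=170,90,320,232
cv2.imwrite(f'pics/scene2.png',cv2.resize(p[b:d,a:c,::-1],None,fx=4,fy=4,interpolation=cv2.INTER_CUBIC))
rep(.042)
E
```

```text
t: 3.82
tool_pos: [0.6167, 0.0365, 0.0672]
tool_rot: [-0.282, -3.127, -0.001]
contact_force: [0.1, 0.5, 0.0]
opening: 0.0599
t 3.875 pos [0.6168 0.0365 0.0674] rot [ 0.01 -0.09  0.  ] shift cm [-0.08  0.02  2.54] F [-0.6 -0.5  0.8] open 0.060025073758991
TCP local 30.202233637527783 4.844066595253132
```

View pics/scene2.png

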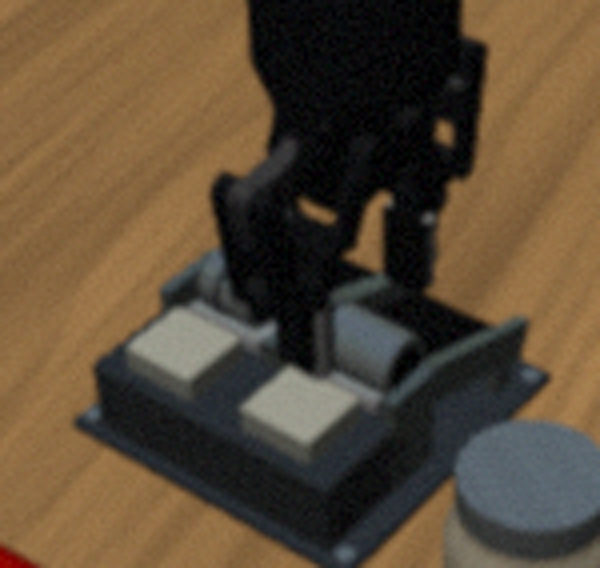

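The pressing finger hovers over the far button with its tip at about (300,368), and the catching finger is in the far lane at (410,285). The socket is untouched. Now I'll go down to just at contact.

```bash
python3 -m creep '[{"hand":0.7,"translation":[-0.05,0,0.7],"delta_rot":[0,0,0]},{"hand":0.7,"translation":[0,0,0.4],"delta_rot":[0,0,0]},{"hand":0.7,"translation":[0,0,0.2],"delta_rot":[0,0,0]},{"hand":0.7,"translation":[0,0,0],"delta_rot":[0,0,0]},{"hand":0.7,"translation":[0,0,0],"delta_rot":[0,0,0]}]'
python3 -c "
from tgt import *
rep(.042)"
```

```text
t: 4.5
tool_pos: [0.6164, 0.0364, 0.0537]
tool_rot: [-0.282, -3.125, -0.0]
contact_force: [-2.2, -1.0, 3.7]
opening: 0.0598
t 4.5 pos [0.6164 0.0364 0.0537] rot [-0.01 -0.21 -0.  ] shift cm [-0.12  0.03  1.16] F [-2.2 -1.   3.7] open 0.05975265265120091
TCP local 29.86617362014675 4.719475749444996
```

Contact came at z of about 0.054, as expected. Now I'll press the full travel.

```bash
python3 -m creep '[{"hand":0.7,"translation":[-0.02,0,0.2],"delta_rot":[0,0,0]},{"hand":0.7,"translation":[-0.02,0,0.2],"delta_rot":[0,0,0]},{"hand":0.7,"translation":[0,0,0.2],"delta_rot":[0,0,0]},{"hand":0.7,"translation":[0,0,0.2],"delta_rot":[0,0,0]},{"hand":0.7,"translation":[0,0,0.2],"delta_rot":[0,0,0]},{"hand":0.7,"translation":[0,0,0.1],"delta_rot":[0,0,0]},{"hand":0.7,"translation":[0,0,0],"delta_rot":[0,0,0]},{"hand":0.7,"translation":[0,0,0],"delta_rot":[0,0,0]}]'
python3 - <<'E'
from tgt import *
for n,(a,b,c,d) in dict(scene=(170,90,320,232),top=(170,165,315,290)).items():
    p,_=ctrl.get_image(n); cv2.imwrite(f'pics/{n}3.png',cv2.resize(p[b:d,a:c,::-1],None,fx=4,fy=4,interpolation=cv2.INTER_CUBIC))
rep(.042)
E
```

```text
t: 5.5
tool_pos: [0.6167, 0.0364, 0.0448]
tool_rot: [-0.282, -3.124, 0.0]
contact_force: [-10.5, 1.3, 17.6]
opening: 0.0596
t 5.6 pos [0.6167 0.0364 0.0448] rot [-0.03 -0.29 -0.02] shift cm [-0.09  0.02  0.27] F [-10.2   1.1  18.5] open 0.05975013210382661
TCP local 30.146331028085207 4.75398530105322
```

View pics/scene3.png

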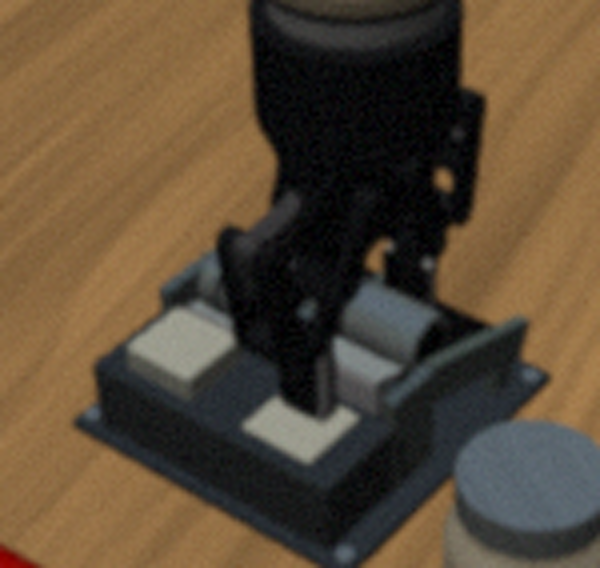

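View pics/top3.png

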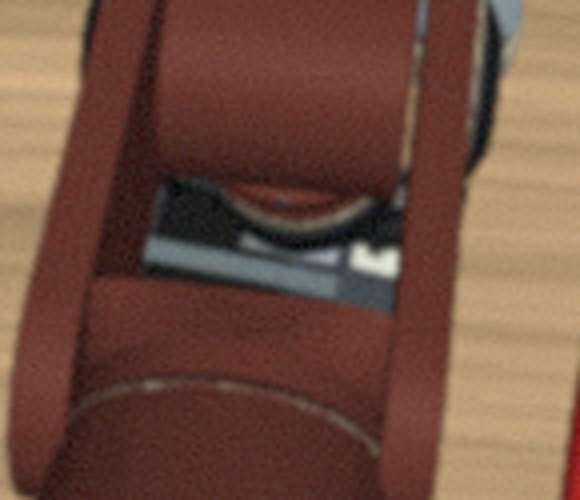

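The socket has rolled over the lip and rests by the catching finger at about (395,310). The button is pressed flush (305,425), with 18 N down. There's about 10 N of sideways friction at the tip, so I'll relax it a little, then check position and stillness.

```bash
python3 -m creep '[{"hand":0.7,"translation":[0.05,0,0],"delta_rot":[0,0,0]},{"hand":0.7,"translation":[0,0,0],"delta_rot":[0,0,0]},{"hand":0.7,"translation":[0,0,0],"delta_rot":[0,0,0]},{"hand":0.7,"translation":[0,0,0],"delta_rot":[0,0,0]}]'
python3 - <<'E'
from tgt import *
c=ctrl.calibration('scene');T=c['T'];a,b,cc,d=170,90,320,232
vv,uu=np.mgrid[0:384,0:512];pr=None
for i in range(2):
    p,D=ctrl.get_image('scene')
    P=np.stack([(uu-c['cx'])/c['fx']*D,-(vv-c['cy'])/c['fy']*D,-D],-1)@T[:3,:3].T+T[:3,3]
    L=np.stack([(P[...,:2]-b1)@ex*1000+31,(P[...,:2]-b1)@ey*1000-34,P[...,2]*1000],-1)
    r=np.zeros((384,512),bool);r[140:220,185:310]=1
    g=p.astype(int); notblack=g.sum(2)>150
    for y0 in range(-50,45,4):
        k=r&(abs(L[...,0]-40)<10)&(abs(L[...,1]-y0)<2)&notblack
        print(y0,round(float(np.median(L[k][:,2])),1) if k.any() else None,k.sum(),end='; ')
    print()
    if pr is not None: print('diff',np.abs(g-pr)[140:220,185:310].mean())
    pr=g
cv2.imwrite('pics/scene4.png',cv2.resize(p[b:d,a:cc,::-1],None,fx=4,fy=4,interpolation=cv2.INTER_CUBIC))
rep(.042)
E
```

```text
t: 6.1
tool_pos: [0.6166, 0.0364, 0.0448]
tool_rot: [-0.282, -3.125, 0.0]
contact_force: [-8.8, 0.7, 16.4]
opening: 0.0595
-50 42.4 38; -46 42.9 31; -42 42.9 24; -38 43.0 32; -34 43.4 42; -30 44.6 22; -26 42.6 22; -22 42.7 15; -18 41.9 9; -14 54.6 15; -10 55.9 23; -6 39.8 61; -2 53.4 27; 2 52.4 17; 6 56.3 60; 10 64.4 52; 14 68.1 27; 18 69.5 23; 22 70.1 18; 26 69.0 10; 30 67.5 3; 34 62.1 4; 38 80.4 7; 42 78.2 10; 
-50 42.1 30; -46 42.6 28; -42 42.8 26; -38 42.9 34; -34 43.7 39; -30 46.6 29; -26 43.1 17; -22 42.2 14; -18 41.9 13; -14 54.4 11; -10 55.6 25; -6 39.8 62; -2 52.7 22; 2 52.6 19; 6 56.7 63; 10 64.1 44; 14 67.9 30; 18 69.4 24; 22 69.5 14; 26 68.5 11; 30 66.7 4; 34 62.3 3; 38 79.6 13; 42 80.8 4; 
diff 3.2933
t 6.2 pos [0.6166 0.0364 0.0448] rot [-0.03 -0.22 -0.01] shift cm [-0.09  0.02  0.28] F [-8.6  1.  16.7] open 0.05979939689761675
TCP local 30.07488190358189 4.758302609823453
```

View pics/scene4.png

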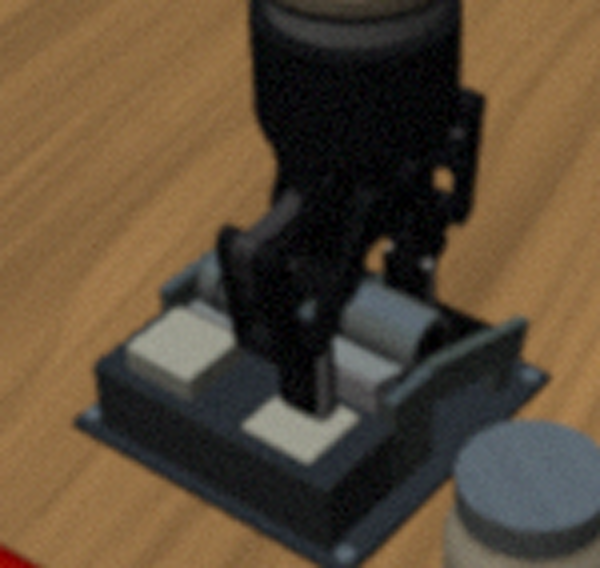

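Depth puts the button top at 42.7 mm, which is fully down. The socket's crest is at y of about 21 and z 70 mm, exactly one radius from the catching face at y 34.7. The two frames differ only by noise, so I'm handing in.

```bash
python3 -c "
from station import ctrl
print(ctrl.finish_job())"
```

```text
the job is handed in; nothing more can be done
None
```

I handed in the job at about 6.2 s, well inside the 32 s limit. The long socket was in the far lane. With the fingers about 60 mm apart straddling it, I pressed the far button fully down with one finger. The other finger was already waiting in the chute and caught the socket.

My last checks:
- **Button:** its top measured about 42.7 mm by camera depth, against about 52.5 mm when up, so it is fully down. The finger holds it with about 17 N.
- **Socket:** its centre is at dispenser y of about 21 mm and z of about 56 mm. That is one radius from the catching finger's face at y 34.7 mm, so it lies against the finger. Two frames in a row showed no movement.
- **Surroundings:** in the last scene picture the other button is up, and the jar and what shows of the short socket look unmoved. That crop did not show the standing socket or most of the screwdriver, so I did not check them again.
- **Sideways force:** about 9 N remained on the wrist. I took it to be friction at the pressing finger; my small correction eased it only from about 10 N.

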